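Two oranges from the crank feeder

TASK

Set the wooden bowl on the counter under the orange feeder's chute, then turn the feeder's crank slowly (no faster than about a quarter turn a second) so that the oranges drop into the bowl one at a time, and stop and let go as soon as exactly two are in it: that is one glass of juice. Do not handle the fruit, let none roll onto the counter, and leave the other things on the counter where they are.

Things in the scene. Friction and masses are not known exactly. Their poses are not given: they have to be found in the camera images.
- feeder: steel orange feeder fixed to the counter: a round pan, 214 mm wide inside, wall 66 mm, clear cover, leaning 35 degrees with its low side and chute to the front (own -x). Origin on the counter under the middle of the pan floor (180 mm up there), z up. The pan's axis points up along (-0.574, 0, 0.819) in this frame. The stand keeps behind own x = -55 mm, so a bowl fits under chute and pan
- chute_lip (a point): middle of the front edge of the chute's floor (chute 75 mm wide inside, cheeks 42 mm high), about 97 mm above the counter; the edge's underside is 94 mm up. Oranges roll off it slowly towards the feeder's own -x and come down 60 to 70 mm in front of it, up to 20 mm to either side
- bowl_spot (a point): point on the counter, under the chute, where the middle of the bowl should stand (170 mm in front of the feeder's origin, 52 mm in front of the lip)
- drum_axis (a point): point on the drum's axis at the height of crank_handle: the centre of the circle in which the crank handle's grip point travels
- crank_handle (a point): middle of the crank handle: a dark wooden grip 27 mm across, 55 mm long, parallel to the drum's leaning axis and 60 mm from it, free to spin on its pin. It reaches 28 mm above this point and 27 mm below (measured along it); the flat steel crank arm's top is 31 mm below, the clear cover 51 mm below
- drum (a joint): angle of drum and crank (rad), positive counter-clockwise seen from above; turns either way without stops, stays where left, takes up to 8 N at the handle. Five paddles make five pockets 72 degrees apart. At 0 the empty pocket is at the chute and the crank points uphill; each other pocket holds an orange, which rolls out by itself at its pocket's turn: one at about 58, 130, 202 degrees from 0
- bowl: round wooden bowl, outside 174 mm across at the rim and 100 mm at the foot, 64 mm tall, wall 9 mm thick with the outside flaring outwards by 24 degrees from vertical over the upper 42 mm; 0.22 kg; origin under its middle, z up
- orange1: orange, a ball 60 mm across, about 0.11 kg; origin at its centre. In the drum its centre is 150 mm or more above the counter, in the bowl under 80 mm
- orange2: orange, a ball 60 mm across, about 0.11 kg; origin at its centre. In the drum its centre is 150 mm or more above the counter, in the bowl under 80 mm
- orange3: orange, a ball 60 mm across, about 0.11 kg; origin at its centre. In the drum its centre is 150 mm or more above the counter, in the bowl under 80 mm
- orange4: orange, a ball 60 mm across, about 0.11 kg; origin at its centre. In the drum its centre is 150 mm or more above the counter, in the bowl under 80 mm
- teapot: bystander: brass teapot with spout and handle, 155 mm tall, belly 120 mm across; origin under its middle
- glass_a: bystander: empty tea glass, 62 mm wide, 88 mm tall; origin under its middle
- glass_b: bystander: empty green tea glass, 62 mm wide, 88 mm tall; origin under its middle
- tea_tin: bystander: round tea tin, 84 mm wide, 120 mm tall; origin under its middle
- sugar_jar: bystander: glass jar with a steel lid, 90 mm wide, 140 mm tall; origin under its middle
Mind the look-alikes: they are no part of the job. Leave any blue or green look-alike of the bowl alone.

How it is judged (in metres and radians):
On the way, in this order (a step that is already met when the one before it is completed fails the run):
1. the bowl stands upright under the chute, let go, all the oranges still in the drum (horizontal distance between bowl and bowl_spot below 0.08 m and angle between bowl's own z axis and vertical below 0.12 rad and linear speed of bowl below 0.03 m/s and height (world z) of bowl below 0.006 m and contact force between the fingers and bowl below 0.1 N and height (world z) of each of orange1, orange2, orange3, orange4 above 0.125 m), for 0.2 s.
2. one orange lies in the bowl and the other three are still in the drum ((((horizontal distance between orange1 and bowl below 0.06 m and height (world z) of orange1 between 0.025 and 0.11 m) and height (world z) of each of orange2, orange3, orange4 above 0.125 m) or ((horizontal distance between orange2 and bowl below 0.06 m and height (world z) of orange2 between 0.025 and 0.11 m) and height (world z) of each of orange1, orange3, orange4 above 0.125 m) or ((horizontal distance between orange3 and bowl below 0.06 m and height (world z) of orange3 between 0.025 and 0.11 m) and height (world z) of each of orange1, orange2, orange4 above 0.125 m) or ((horizontal distance between orange4 and bowl below 0.06 m and height (world z) of orange4 between 0.025 and 0.11 m) and height (world z) of each of orange1, orange2, orange3 above 0.125 m))), for 0.1 s.
3. two oranges lie in the bowl ((((horizontal distance between orange1 and bowl below 0.06 m and height (world z) of orange1 between 0.025 and 0.11 m) and (horizontal distance between orange2 and bowl below 0.06 m and height (world z) of orange2 between 0.025 and 0.11 m)) or ((horizontal distance between orange1 and bowl below 0.06 m and height (world z) of orange1 between 0.025 and 0.11 m) and (horizontal distance between orange3 and bowl below 0.06 m and height (world z) of orange3 between 0.025 and 0.11 m)) or ((horizontal distance between orange1 and bowl below 0.06 m and height (world z) of orange1 between 0.025 and 0.11 m) and (horizontal distance between orange4 and bowl below 0.06 m and height (world z) of orange4 between 0.025 and 0.11 m)) or ((horizontal distance between orange2 and bowl below 0.06 m and height (world z) of orange2 between 0.025 and 0.11 m) and (horizontal distance between orange3 and bowl below 0.06 m and height (world z) of orange3 between 0.025 and 0.11 m)) or ((horizontal distance between orange2 and bowl below 0.06 m and height (world z) of orange2 between 0.025 and 0.11 m) and (horizontal distance between orange4 and bowl below 0.06 m and height (world z) of orange4 between 0.025 and 0.11 m)) or ((horizontal distance between orange3 and bowl below 0.06 m and height (world z) of orange3 between 0.025 and 0.11 m) and (horizontal distance between orange4 and bowl below 0.06 m and height (world z) of orange4 between 0.025 and 0.11 m)))), for 0.2 s.
At the end, for the whole second after the job is handed in: exactly two oranges lie at rest in the bowl (centres within 60 mm of its middle), the other two are still in the drum (centres above 125 mm), the drum has stopped, and the bowl stands upright on the counter, its middle within 80 mm of bowl_spot (horizontal distance between bowl and bowl_spot below 0.08 m and angle between bowl's own z axis and vertical below 0.12 rad and linear speed of bowl below 0.03 m/s and height (world z) of bowl below 0.006 m and velocity of joint drum between -0.05 and 0.05 rad/s and linear speed of each of orange1, orange2, orange3, orange4 below 0.08 m/s and (((horizontal distance between orange1 and bowl below 0.06 m and height (world z) of orange1 between 0.025 and 0.11 m) and (horizontal distance between orange2 and bowl below 0.06 m and height (world z) of orange2 between 0.025 and 0.11 m) and height (world z) of each of orange3, orange4 above 0.125 m) or ((horizontal distance between orange1 and bowl below 0.06 m and height (world z) of orange1 between 0.025 and 0.11 m) and (horizontal distance between orange3 and bowl below 0.06 m and height (world z) of orange3 between 0.025 and 0.11 m) and height (world z) of each of orange2, orange4 above 0.125 m) or ((horizontal distance between orange1 and bowl below 0.06 m and height (world z) of orange1 between 0.025 and 0.11 m) and (horizontal distance between orange4 and bowl below 0.06 m and height (world z) of orange4 between 0.025 and 0.11 m) and height (world z) of each of orange2, orange3 above 0.125 m) or ((horizontal distance between orange2 and bowl below 0.06 m and height (world z) of orange2 between 0.025 and 0.11 m) and (horizontal distance between orange3 and bowl below 0.06 m and height (world z) of orange3 between 0.025 and 0.11 m) and height (world z) of each of orange1, orange4 above 0.125 m) or ((horizontal distance between orange2 and bowl below 0.06 m and height (world z) of orange2 between 0.025 and 0.11 m) and (horizontal distance between orange4 and bowl below 0.06 m and height (world z) of orange4 between 0.025 and 0.11 m) and height (world z) of each of orange1, orange3 above 0.125 m) or ((horizontal distance between orange3 and bowl below 0.06 m and height (world z) of orange3 between 0.025 and 0.11 m) and (horizontal distance between orange4 and bowl below 0.06 m and height (world z) of orange4 between 0.025 and 0.11 m) and height (world z) of each of orange1, orange2 above 0.125 m))); the robot touches nothing.
It fails at once if a third orange leaves the drum (height (world z) of each of orange1, orange2, orange3 below 0.11 m or height (world z) of each of orange1, orange2, orange4 below 0.11 m or height (world z) of each of orange1, orange3, orange4 below 0.11 m or height (world z) of each of orange2, orange3, orange4 below 0.11 m).
It fails at once if an orange comes down beside the bowl (lower than 110 mm and more than 90 mm from the bowl's middle) ((height (world z) of orange1 below 0.11 m and horizontal distance between orange1 and bowl above 0.09 m) or (height (world z) of orange2 below 0.11 m and horizontal distance between orange2 and bowl above 0.09 m) or (height (world z) of orange3 below 0.11 m and horizontal distance between orange3 and bowl above 0.09 m) or (height (world z) of orange4 below 0.11 m and horizontal distance between orange4 and bowl above 0.09 m)).
It fails at once if the drum is spun fast (over 2.5 rad/s) (velocity of joint drum above 2.5 rad/s or velocity of joint drum below -2.5 rad/s).
It fails at once if the gripper handles an orange (contact force between the fingers and orange1 above 1 N or contact force between the fingers and orange2 above 1 N or contact force between the fingers and orange3 above 1 N or contact force between the fingers and orange4 above 1 N).
It fails at once if another thing on the counter is pushed away (over 30 mm) (distance of any of teapot, glass_a, glass_b, tea_tin, sugar_jar from where it was at the start of the episode above 0.03 m).
It also fails if it takes over 64 s, if anything falls off the work surface, if the arm or the gripper's body presses on something with over 40 N, if the wrist force passes 120 N, or if a joint passes its speed limit or range.

ROBOT

A 7-joint arm with a two-finger parallel gripper is mounted at the origin on the work surface. World frame = base frame: x ahead of the robot, y to its left, z up, the work surface at z = 0. Lengths are in mm, angles in rad, forces in N, time in s.
With the tool pointing down it reaches from about 425 to 825 mm from the base axis. Payload 3.6 kg.
Tool frame: the origin (TCP) lies at the very end of the fingers, on their centre line; the grasp point (between the pads) lies 19 mm behind it (robot.grip_point_offset is the distance from the TCP to the grasp point, in mm); y points along the fingers, z is the direction in which the jaws open and shut, and the axes are right-handed (so a half turn about y gives the same grasp; the last joint's range is limited). The gripper opens to 93 mm and grips with 3 to 60 N. Pads are 15 mm wide; open, the fingers measure 128 mm over their backs; the gripper's body (75 mm by 188 mm) begins 65 mm behind the grasp point.
Start: joints at [-1.335, 0.615, -0.013, 1.423, 0.008, 1.103, -0.04], TCP at [168.827, 627.662, 218.64] pointing down, gripper open.
Joint ranges: [-3.12, 3.12], [-0.3, 2.06], [-1.34, 1.32], [0.26, 2.42], [-1.36, 4.5], [0.01, 1.98], [-2.84, 2.84]. Speed limits (rad/s): [2.79, 2.79, 3.14, 3.14, 3.14, 3.14, 3.14].

INTERFACE

Orientations are given as a rotation vector (axis times angle).
In Python, from station import robot gives the robot as it stands. The module is installed in compiled form; this text tells all that it offers.
- The arm moves only by the tool play_rows, never from a script. Its argument "rows" is a list of rows, each an object of numbers: "tx", "ty", "tz": the shift along the world's x, y, z in mm; "ax", "ay", "az": the turn, a rotation vector about the world's x, y, z in degrees; "claw": the closure, from 0 (fully open) to 1 (shut). A call has 1 to 12 rows; each row is the pose to reach, as a shift and turn from the pose commanded when the call began; what a row does not reach only later rows make up. A row lasts 1/8 s, in which the tool goes at most 62.5 mm and 10.7 degrees, less where a joint would pass 70% of its speed; a pose out of reach is approached as far as the arm can. A call with a gripper value outside its range is refused whole. The fingers move at their own pace and stop on an object; the grip force is fixed at half the most. Time passes only in rows, so rows that repeat a pose let the fingers close. It gives the time, the measured TCP pose, the force and the opening at its end, in the units of the state.
- robot.read_state(): the state, without advancing time (a new reading comes with each control period).
- robot.grab_frame(name): name is "scene" or "top" or "wrist"; returns a dict with "color" (400x640x3 uint8, red, green, blue), "z_map" (400x640 float32, mm along the optical axis (not along the pixel's ray), 0 where there is no reading), "K" (3x3 intrinsics, pixels), "dist" ([k1, k2, p1, p2, k3] as OpenCV has them; the pictures are not rectified), "R" (3x3) and "t" (3): a world point X has camera coordinates R X + t. Camera axes: x right, y down, z forward; pixel columns grow to the right and rows downward; lengths in mm; the calibration is good to about 2 mm. A picture is of the moment at which its call begins.
- robot.hand_in(): hands the job in, once; it reports no verdict.
The state is a dict: "t": time; "qpos": joint angles; "joint_vel": joint speeds; "joint_torque": joint torques, N m; "eef_pos": TCP position; "ee_rot": TCP orientation; "force": force on the tool from outside, world axes, zero at the start; "torque": the same for the moment, N m; "width": finger opening in mm.
Only numpy, scipy, OpenCV 4.12 (cv2) and the standard library are available. Lean on these libraries where they do the work, as an engineer would, in place of code of your own. Each camera call takes 0.05 s, during which the arm holds its last target. There are 200 camera calls.

## Working session

There is one attempt and no reset: what is moved stays moved. The work goes in short steps, Python scripts to look and compute and a tool call to move; the robot and the scene stay as the last step left them, time stands still between calls to the robot, and variables do not carry over. Pictures are saved under pics/ and viewed, about 8 in all and at most 12, crops included, and the job is handed in when it is done.

Besides the shell and the picture viewer there is one more tool, called after "Call:" by a JSON object that holds its "fn" and its "kwargs". play_rows: Moves the arm, as the interface text tells. Its arguments: {"type":"object","properties":{"rows":{"type":"array","items":{"type":"object","properties":{"tx":{"type":"number"},"ty":{"type":"number"},"tz":{"type":"number"},"ax":{"type":"number"},"ay":{"type":"number"},"az":{"type":"number"},"claw":{"type":"number"}}}}},"required":["rows"]}

```bash
mkdir -p pics
cat > h.py <<'E'
import numpy as np, cv2, pickle
from station import robot
def grab(n):
    f=robot.grab_frame(n); pickle.dump(f,open(f'{n}.pkl','wb')); return f
def load(n): return pickle.load(open(f'{n}.pkl','rb'))
def rays(f,uv):
    p=cv2.undistortPoints(np.float32(uv).reshape(-1,1,2),f['K'],np.float32(f['dist'])).reshape(-1,2)
    return np.c_[p,np.ones(len(p))]
def cloud(f,uv):
    uv=np.int32(uv).reshape(-1,2); z=f['z_map'][uv[:,1],uv[:,0]]
    return (rays(f,uv)*z[:,None]-f['t'])@f['R']
def plane(f,uv,z):
    d=rays(f,uv)@f['R']; c=-f['R'].T@f['t']; return c+d*((z-c[2])/d[:,2])[:,None]
def proj(f,X):
    return cv2.projectPoints(np.float32(X).reshape(-1,1,3),cv2.Rodrigues(np.array(f['R']))[0],np.float32(f['t']),f['K'],np.float32(f['dist']))[0].reshape(-1,2)
def save(f,n): cv2.imwrite('pics/'+n,f['color'][:,:,::-1])
E
python3 - <<'E'
from h import *
for n in('scene','top'):
    f=grab(n);save(f,n+'0.png');print(n,-f['R'].T@f['t'],f['R'][2])
s=robot.read_state();print(s)
E
```

```text
scene [1029.94415817 -480.75042653  974.61904449] [-0.47240803  0.46220745 -0.75046314]
top [ 418.89184977  -15.71956758 1637.68431426] [ 0.08130989  0.00476115 -0.9966775 ]
{'t': 0.1, 'qpos': array([-1.33448136,  0.61584021, -0.01260135,  1.42472075,  0.00810319,
        1.10340542, -0.04041347]), 'joint_vel': array([-1.31021661e-04, -1.82976515e-03, -7.50031675e-04, -1.88903453e-03,
        1.17068969e-03, -2.67245787e-05,  5.02191347e-06]), 'joint_torque': array([ 8.28589164e-04, -4.60042799e+01,  2.09823106e-01, -1.66243690e+01,
       -6.12125080e-02,  1.69394701e-02,  1.10959802e-04]), 'eef_pos': array([168.6835615 , 626.99677742, 217.59150276]), 'ee_rot': array([-1.56324687,  0.20654824, -0.20613214]), 'force': array([0.34393208, 0.47029614, 0.60242508]), 'torque': array([ 0.01216762,  0.08507739, -0.06564184]), 'width': 92.8206292603262}
```

View pics/scene0.png

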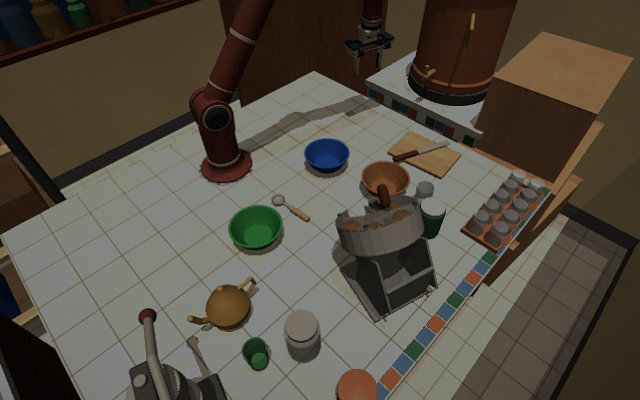

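View pics/top0.png

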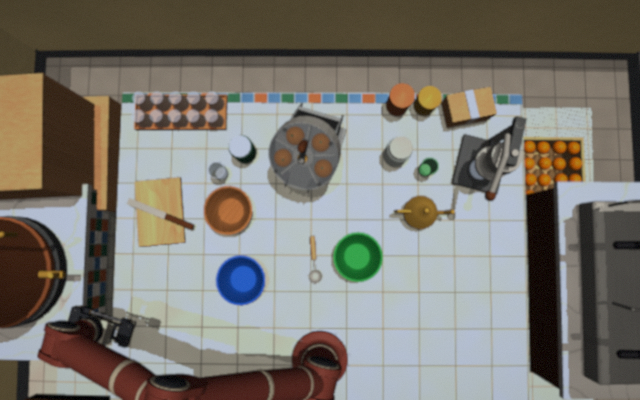

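The scene view shows the wooden bowl at (385,180) and the feeder at (385,240). The top view shows three candidate bowls: brown (228,211), blue (241,280) and green (357,257). The brown one is the wooden bowl. The feeder is at top (305,155), with its chute side facing the robot. Next I'll measure both and check with an enlarged crop.

Run:
```python
from h import *
f=load('top')
vv,uu=np.mgrid[100:250,180:370]; uv=np.c_[uu.ravel(),vv.ravel()]
P=cloud(f,uv); C=f['color'][uv[:,1],uv[:,0]]
hsv=cv2.cvtColor(f['color'],cv2.COLOR_RGB2HSV)[uv[:,1],uv[:,0]]
# bowl
m=(uv[:,0]<256)&(uv[:,1]>180)&(P[:,2]>8)&(hsv[:,0]<18)&(hsv[:,1]>90)
mk=np.zeros((400,640),np.uint8); mk[uv[m,1],uv[m,0]]=255
c=max(cv2.findContours(mk,0,2)[0],key=cv2.contourArea)[:,0]
X=plane(f,c,64); (cx,cy),r=cv2.minEnclosingCircle(np.float32(X[:,:2])); print('bowl',cx,cy,r,P[m,2].max())
# all objects near: height components
b=P[:,2]>60
for lo,hi in((30,60),(60,100),(100,140),(140,180),(180,220),(220,260),(260,300),(300,360)):
    k=(uv[:,0]>262)&(uv[:,1]<200)&(P[:,2]>lo)&(P[:,2]<hi)
    if k.sum():print(lo,k.sum(),P[k].mean(0).round(),P[k].min(0).round(),P[k].max(0).round())
crop=f['color'][90:245,190:370,::-1]; z=f['z_map'][90:245,190:370]
Z=cloud(f,np.c_[np.mgrid[90:245,190:370][1].ravel(),np.mgrid[90:245,190:370][0].ravel()])[:,2].reshape(155,180)
cm=cv2.applyColorMap(np.uint8(np.clip(Z/320*255,0,255)),cv2.COLORMAP_JET)
big=cv2.convertScaleAbs(cv2.resize(np.hstack([crop]),None,fx=4,fy=3.8,interpolation=2),alpha=1.5)
cv2.imwrite('pics/c1.png',np.hstack([cv2.resize(crop,(400,345),interpolation=2),cv2.resize(cm,(400,345),interpolation=0)]))
g=load('scene'); cv2.imwrite('pics/c2.png',cv2.convertScaleAbs(cv2.resize(g['color'][140:330,310:460,::-1],(474,600),interpolation=2),alpha=1.4))
```

```text
bowl 522.1408081054688 321.8158264160156 85.60023498535156 1637.684314261018
30 16 [826. -51.  48.] [802. -72.  32.] [833. -32.  59.]
60 67 [840. -12.  86.] [787. -77.  64.] [899.  76. 100.]
100 171 [822.  14. 123.] [574. -77. 101.] [892. 122. 140.]
140 302 [736.  33. 159.] [580. -68. 140.] [870. 134. 180.]
180 1168 [642.  63. 202.] [589. -67. 180.] [841. 166. 220.]
220 1579 [699.  44. 241.] [626. -63. 220.] [814. 166. 260.]
260 1271 [742.  34. 277.] [675. -55. 260.] [798. 143. 300.]
300 120 [709.  47. 322.] [679. -12. 300.] [775.  64. 339.]
```

View pics/c1.png

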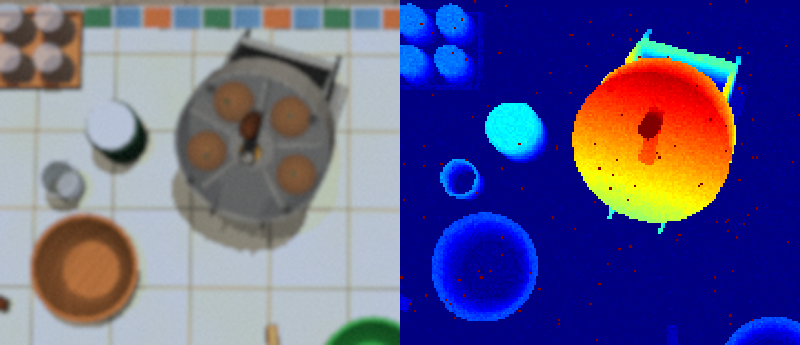

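View pics/c2.png

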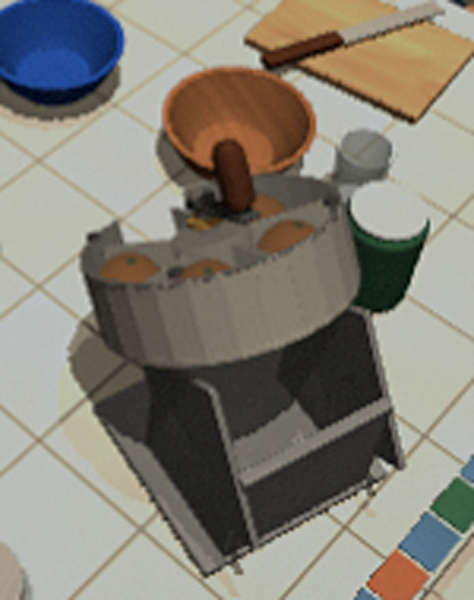

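The crops show the wooden bowl at c1 (84,270) on the left, a plain brown turned bowl that is neither the blue nor the green one. Four oranges sit in the drum, and the empty pocket is at the chute. The chute cheeks show at c1 (611,212) and (661,230), and the crank grip at (250,123) points uphill. I'll fit the cover plane to get the feeder pose.

```bash
cat > feed.py <<'E'
from h import *
f=load('top')
vv,uu=np.mgrid[100:200,262:350]; uv=np.c_[uu.ravel(),vv.ravel()]
P=cloud(f,uv); k=(P[:,2]>150)&(P[:,2]<320); P=P[k]; uv=uv[k]
Q=P
for i in range(15):
    c=Q.mean(0); n=np.linalg.svd(Q-c,full_matrices=False)[2][2]; n*=np.sign(n[2])
    Q=P[abs((P-c)@n)<(15 if i<5 else 5)]
up=np.array([-n[0],-n[1],0]);yaw=np.arctan2(up[1],up[0])
E
python3 - <<'E'
from feed import *
print('n',n,'tilt',np.degrees(np.arccos(n[2])),'yaw',np.degrees(yaw),len(Q),c)
# disc in-plane circle
ex=np.cross([-np.sin(yaw),np.cos(yaw),0],n); ey=np.cross(n,ex)
ab=np.c_[(Q-c)@ex,(Q-c)@ey]
(a,b),r=cv2.minEnclosingCircle(np.float32(ab[np.hypot(*(ab-np.median(ab,0)).T)<125])); print('circle',a,b,r, np.percentile(ab,[.5,99.5],axis=0))
D=c+a*ex+b*ey; print('cover centre',D)
F=D-n*(D[2]-180)/n[2]; print('floor centre',F,'axial',(D[2]-180)/n[2])
# cheeks
vv,uu=np.mgrid[180:200,270:345]; w=np.c_[uu.ravel(),vv.ravel()]; p=cloud(f,w); k=(p[:,2]>90)&(p[:,2]<160)
for x,y in zip(w[k],p[k]):print(x,y.round(),end=' ')
# handle
h=P[((P-c)@n>15)]; vv,uu=np.mgrid[100:200,262:350]; w=np.c_[uu.ravel(),vv.ravel()]; p=cloud(f,w)
hh=p[((p-D)@n>30)&((p-D)@n<110)]; print('\nhandle',hh.mean(0),len(hh),np.median((hh-D)@ex),np.median((hh-D)@ey),((hh-D)@n).max())
# bystanders near, from depth
vv,uu=np.mgrid[90:300,180:370]; w=np.c_[uu.ravel(),vv.ravel()]; p=cloud(f,w)
for nm,box in dict(tin=(228,134,258,166),glass=(208,160,230,184)).items():
    k=(w[:,0]>box[0])&(w[:,0]<box[2])&(w[:,1]>box[1])&(w[:,1]<box[3])&(p[:,2]>75)&(p[:,2]<200); q=p[k]; print(nm,q.min(0).round(),q.max(0).round())
k=(w[:,0]<256)&(w[:,1]>184)&(w[:,1]<240)&(w[:,0]>200)&(p[:,2]>50)&(p[:,2]<75); q=p[k]; print('bowlrim',q.min(0).round(),q.max(0).round(),cv2.minEnclosingCircle(np.float32(q[:,:2])))
E
```

```text
n [-0.549646    0.16684428  0.8185672 ] tilt 35.05837869110975 yaw -16.885594047328436 3329 [683.94773786  52.89436292 237.57813568]
circle -4.048449516296387 0.1628333032131195 115.84423065185547 [[-113.42619323 -109.45684272]
 [ 107.2969697   110.40081343]]
cover centre [680.82398125  54.0127448  235.25266267]
floor centre [717.92466744  42.75088306 180.        ] axial 67.49923834877858
[284 183] [610. 118. 138.] [284 184] [607. 118. 137.] [285 184] [608. 115. 131.] [286 184] [611. 114. 107.] [284 185] [603. 117. 145.] [285 185] [606. 116. 121.] [284 186] [601. 118. 135.] [283 187] [598. 122. 132.] [284 187] [597. 118. 136.] [307 190] [588.  41. 136.] [308 190] [590.  38. 115.] [307 191] [583.  41. 142.] [308 191] [587.  39. 108.] [306 192] [581.  44. 136.] [307 192] [580.  41. 140.] [306 193] [577.  44. 136.] [307 193] [578.  41. 131.] [306 194] [574.  44. 136.] 
handle [697.16986212  49.55156163 325.64527683] 101 67.8093662935796 0.3659088900172798 82.74743809738915
tin [700. 233.  77.] [777. 311. 131.]
glass [636. 332.  76.] [693. 386.  94.]
bowlrim [443. 238.  50.] [613. 405.  71.] ((526.5182495117188, 323.98583984375), 86.82369232177734)
```

Checks on the fit:
- **Tilt:** 35.06°, given 35.
- **Cover height:** 67.5 mm above the pan floor, given 66.
- **Handle:** radius and height match the description.
- **Bowl rim:** radius about 86.5 mm, given 87.

From this, the feeder origin is (718,43), yaw −16.7°, and bowl_spot is about (555,92). Now I'll work out the rim grasp, with the tool leaning 24° along the wall.

Run:
```python
from h import *
from scipy.spatial.transform import Rotation as Ro
s=robot.read_state(); R0=Ro.from_rotvec(s['ee_rot']); p0=s['eef_pos']
print(R0.as_matrix().round(3),p0)
B=np.array([524,323,0]); t=np.radians(24)
f=load('top'); print('spoon',plane(f,[[312,237],[313,276],[308,250]],5).round())
for deg in (90,105,120,135,150,163):
    g=np.array([np.cos(np.radians(deg)),np.sin(np.radians(deg)),0])
    d=-np.sin(t)*g+np.array([0,0,-np.cos(t)])
    for sg in(1,-1):
        z=sg*(g*np.cos(t)-np.array([0,0,1])*np.sin(t)); x=np.cross(d,z)
        Rt=Ro.from_matrix(np.c_[x,d,z]); dl=(Rt*R0.inv()).as_rotvec(degrees=True)
        if np.linalg.norm(dl)<110:
            T=B+g*70.2+[0,0,37.5]
            print(deg,sg,'rot',dl.round(1),np.linalg.norm(dl).round(), 'grasp shift',(T-p0).round(),'pre',(T-d*90-p0).round())
```

```text
[[ 0.966 -0.001  0.26 ]
 [-0.26  -0.002  0.966]
 [ 0.    -1.    -0.002]] [168.6835615  626.99677742 217.59150276]
spoon [[432.  26.   5.]
 [293.  22.   5.]
 [385.  40.   5.]]
90 1 rot [-23.7   3.1  14.8] 28.0 grasp shift [ 355. -234. -180.] pre [ 355. -197.  -98.]
105 1 rot [-24.1   0.   29.6] 38.0 grasp shift [ 337. -236. -180.] pre [ 328. -201.  -98.]
120 1 rot [-24.3  -3.2  44.4] 51.0 grasp shift [ 320. -243. -180.] pre [ 302. -211.  -98.]
135 1 rot [-24.1  -6.5  59.2] 64.0 grasp shift [ 306. -254. -180.] pre [ 280. -228.  -98.]
150 1 rot [-23.7  -9.8  73.9] 78.0 grasp shift [ 295. -269. -180.] pre [ 263. -251.  -98.]
150 -1 rot [  10.6  -25.7 -103.2] 107.0 grasp shift [ 295. -269. -180.] pre [ 263. -251.  -98.]
163 1 rot [-23.1 -12.8  86.7] 91.0 grasp shift [ 288. -283. -180.] pre [ 253. -273.  -98.]
163 -1 rot [ 13.  -23.5 -90.5] 94.0 grasp shift [ 288. -283. -180.] pre [ 253. -273.  -98.]
```

Call:
{"fn": "play_rows", "kwargs": {"rows": [{"tx":30,"ty":-28,"tz":-5,"ax":-2.4,"ay":-1,"az":7.4,"claw":0},{"tx":60,"ty":-56,"tz":-10,"ax":-4.7,"ay":-2,"az":14.8,"claw":0},{"tx":90,"ty":-84,"tz":-20,"ax":-7.1,"ay":-2.9,"az":22.2,"claw":0},{"tx":120,"ty":-112,"tz":-30,"ax":-9.5,"ay":-3.9,"az":29.6,"claw":0},{"tx":150,"ty":-140,"tz":-40,"ax":-11.9,"ay":-4.9,"az":37,"claw":0},{"tx":180,"ty":-170,"tz":-55,"ax":-14.2,"ay":-5.9,"az":44.3,"claw":0},{"tx":210,"ty":-198,"tz":-70,"ax":-16.6,"ay":-6.9,"az":51.7,"claw":0},{"tx":235,"ty":-225,"tz":-85,"ax":-19,"ay":-7.8,"az":59.1,"claw":0},{"tx":255,"ty":-243,"tz":-95,"ax":-21.3,"ay":-8.8,"az":66.5,"claw":0},{"tx":263,"ty":-251,"tz":-98,"ax":-23.7,"ay":-9.8,"az":73.9,"claw":0},{"tx":263,"ty":-251,"tz":-98,"ax":-23.7,"ay":-9.8,"az":73.9,"claw":0},{"tx":263,"ty":-251,"tz":-98,"ax":-23.7,"ay":-9.8,"az":73.9,"claw":0}]}}

```text
t: 1.6
eef_pos: [431.6, 377.6, 120.8]
ee_rot: [-1.776, -1.025, 0.666]
force: [-0.4, -0.1, -0.5]
width: 92.7
```

Call:
{"fn": "play_rows", "kwargs": {"rows": [{"tx":8,"ty":-5,"tz":-21,"claw":0},{"tx":16,"ty":-10,"tz":-42,"claw":0},{"tx":24,"ty":-14,"tz":-62,"claw":0},{"tx":30,"ty":-17,"tz":-76,"claw":0},{"tx":32,"ty":-19,"tz":-83,"claw":0},{"tx":32,"ty":-19,"tz":-83,"claw":0},{"tx":32,"ty":-19,"tz":-83,"claw":0.5},{"tx":32,"ty":-19,"tz":-83,"claw":0.75},{"tx":32,"ty":-19,"tz":-83,"claw":1},{"tx":32,"ty":-19,"tz":-83,"claw":1},{"tx":32,"ty":-19,"tz":-83,"claw":1},{"tx":32,"ty":-19,"tz":-83,"claw":1}]}}

```text
invalid input at $.rows[0]: expected keys tx, ty, tz, ax, ay, az, claw
```

Run:
```python
from h import *
a=grab('scene');b=grab('wrist')
A=cv2.resize(a['color'][120:260,300:480],(514,400),interpolation=2)
cv2.imwrite('pics/g1.png',np.hstack([A,b['color'][:,200:480]])[:,:,::-1])
s=robot.read_state();print(s['eef_pos'],s['width'],s['force'])
```

```text
[431.70819252 377.73832323 120.92920324] 93.15242651701944 [ 0.26462865 -0.03600716 -0.28340888]
```

View pics/g1.png

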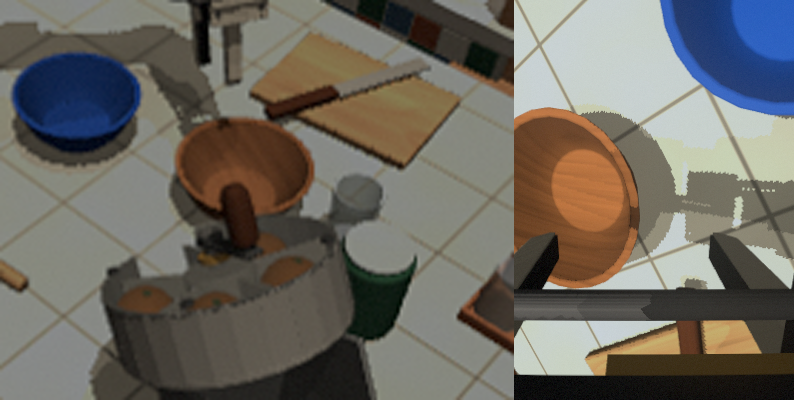

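The move was refused because every key must be given. The picture shows the fingers above the wooden bowl and straddling its near rim: in the wrist view the fingers are at (540,250) and (730,250), with the rim between them near (630,230). I'll go on with full rows.

Call:
{"fn": "play_rows", "kwargs": {"rows": [{"tx":8,"ty":-5,"tz":-21,"ax":0,"ay":0,"az":0,"claw":0},{"tx":16,"ty":-10,"tz":-42,"ax":0,"ay":0,"az":0,"claw":0},{"tx":24,"ty":-14,"tz":-62,"ax":0,"ay":0,"az":0,"claw":0},{"tx":30,"ty":-17,"tz":-76,"ax":0,"ay":0,"az":0,"claw":0},{"tx":32,"ty":-19,"tz":-83,"ax":0,"ay":0,"az":0,"claw":0},{"tx":32,"ty":-19,"tz":-83,"ax":0,"ay":0,"az":0,"claw":0},{"tx":32,"ty":-19,"tz":-83,"ax":0,"ay":0,"az":0,"claw":0.5},{"tx":32,"ty":-19,"tz":-83,"ax":0,"ay":0,"az":0,"claw":0.75},{"tx":32,"ty":-19,"tz":-83,"ax":0,"ay":0,"az":0,"claw":1},{"tx":32,"ty":-19,"tz":-83,"ax":0,"ay":0,"az":0,"claw":1},{"tx":32,"ty":-19,"tz":-83,"ax":0,"ay":0,"az":0,"claw":1},{"tx":32,"ty":-19,"tz":-83,"ax":0,"ay":0,"az":0,"claw":1}]}}

```text
t: 3.2
eef_pos: [463.8, 357.6, 37.6]
ee_rot: [-1.777, -1.026, 0.668]
force: [-0.2, -0.0, -0.1]
width: 37.9
```

Call:
{"fn": "play_rows", "kwargs": {"rows": [{"tx":0,"ty":0,"tz":0,"ax":0,"ay":0,"az":0,"claw":1},{"tx":0,"ty":0,"tz":0,"ax":0,"ay":0,"az":0,"claw":1},{"tx":0,"ty":0,"tz":0,"ax":0,"ay":0,"az":0,"claw":1},{"tx":0,"ty":0,"tz":0,"ax":0,"ay":0,"az":0,"claw":1},{"tx":0,"ty":0,"tz":0,"ax":0,"ay":0,"az":0,"claw":1},{"tx":0,"ty":0,"tz":0,"ax":0,"ay":0,"az":0,"claw":1}]}}

```text
t: 3.95
eef_pos: [463.7, 357.3, 37.8]
ee_rot: [-1.777, -1.025, 0.668]
force: [-2.3, -0.9, 2.5]
width: 7.6
```

Call:
{"fn": "play_rows", "kwargs": {"rows": [{"tx":0,"ty":0,"tz":3,"ax":0,"ay":0,"az":0,"claw":1},{"tx":0,"ty":0,"tz":7,"ax":0,"ay":0,"az":0,"claw":1},{"tx":0,"ty":0,"tz":11,"ax":0,"ay":0,"az":0,"claw":1},{"tx":0,"ty":0,"tz":14,"ax":0,"ay":0,"az":0,"claw":1},{"tx":0,"ty":0,"tz":14,"ax":0,"ay":0,"az":0,"claw":1}]}}

```text
t: 4.58
eef_pos: [463.9, 357.9, 51.9]
ee_rot: [-1.776, -1.026, 0.667]
force: [-0.4, -0.3, -2.0]
width: 7.9
```

```bash
cat > bowl.py <<'E'
from h import *
def bowl(f,roi,zr=(30,90)):
    u0,v0,u1,v1=roi; vv,uu=np.mgrid[v0:v1,u0:u1]; w=np.c_[uu.ravel(),vv.ravel()]; p=cloud(f,w)
    h=cv2.cvtColor(f['color'],cv2.COLOR_RGB2HSV)[w[:,1],w[:,0]]
    k=(h[:,0]<18)&(h[:,1]>90)&(p[:,2]>2)&(p[:,2]<zr[1]); return w[k],p[k]
def rim(f,roi,zr=(50,95)):
    w,p=bowl(f,roi,zr); q=p[p[:,2]>zr[0]]; return q
E
python3 - <<'E'
from bowl import *
f=grab('top'); q=rim(f,(195,180,260,245),(45,110))
(c,r)=cv2.minEnclosingCircle(np.float32(q[:,:2])); print(c,r,len(q),np.percentile(q[:,2],[5,50,95]))
A=np.c_[q[:,:2]-c,np.ones(len(q))]; ok=np.hypot(A[:,0],A[:,1])>78; s=np.linalg.lstsq(A[ok],q[ok,2],rcond=None)[0]; print('tilt',s,ok.sum())
save(f,'l1.png'); st=robot.read_state(); print(st['eef_pos'],st['force'],st['width'])
g=grab('scene'); A=cv2.resize(g['color'][100:280,280:480],(640,576),interpolation=2); cv2.imwrite('pics/l2.png',A[:,:,::-1])
E
```

```text
(526.164794921875, 322.6868591308594) 84.43358612060547 635 [47.44913226 66.84388483 79.43696995]
tilt [-3.08148853e-02 -8.13216898e-03  7.42486444e+01] 214
[463.81551638 357.77535018  51.72973703] [-0.56378725  0.14143521 -2.74253449] 7.736212633435535
```

View pics/l2.png

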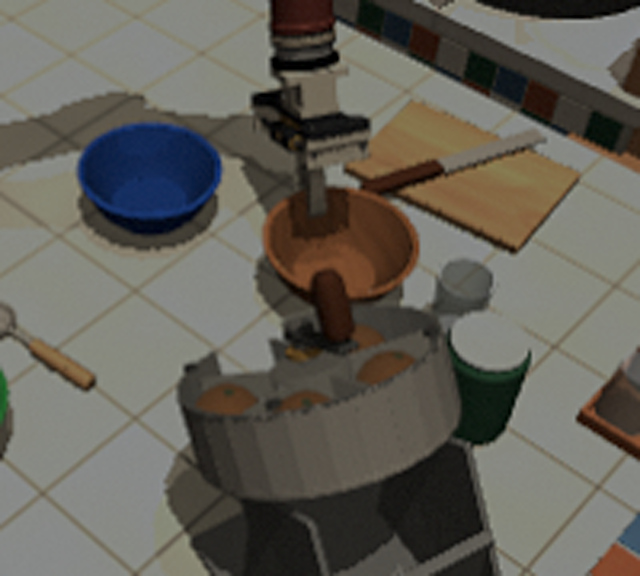

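The bowl is lifted and level to about 0.03 rad. Its centre is about (525,322.5), so the shift to the spot is about (+28,−230).

Call:
{"fn": "play_rows", "kwargs": {"rows": [{"tx":1,"ty":-8,"tz":0,"ax":0,"ay":0,"az":0,"claw":1},{"tx":3,"ty":-25,"tz":0,"ax":0,"ay":0,"az":0,"claw":1},{"tx":6,"ty":-50,"tz":0,"ax":0,"ay":0,"az":0,"claw":1},{"tx":9,"ty":-75,"tz":0,"ax":0,"ay":0,"az":0,"claw":1},{"tx":12,"ty":-100,"tz":0,"ax":0,"ay":0,"az":0,"claw":1},{"tx":15,"ty":-125,"tz":0,"ax":0,"ay":0,"az":0,"claw":1},{"tx":18,"ty":-150,"tz":0,"ax":0,"ay":0,"az":0,"claw":1},{"tx":21,"ty":-175,"tz":0,"ax":0,"ay":0,"az":0,"claw":1},{"tx":24,"ty":-200,"tz":0,"ax":0,"ay":0,"az":0,"claw":1},{"tx":27,"ty":-220,"tz":0,"ax":0,"ay":0,"az":0,"claw":1},{"tx":28,"ty":-230,"tz":0,"ax":0,"ay":0,"az":0,"claw":1},{"tx":28,"ty":-230,"tz":0,"ax":0,"ay":0,"az":0,"claw":1}]}}

```text
t: 6.18
eef_pos: [491.5, 126.6, 51.7]
ee_rot: [-1.778, -1.024, 0.668]
force: [0.2, 0.4, -2.7]
width: 8.1
```

Call:
{"fn": "play_rows", "kwargs": {"rows": [{"tx":0,"ty":0,"tz":-4,"ax":0,"ay":0,"az":0,"claw":1},{"tx":0,"ty":0,"tz":-8,"ax":0,"ay":0,"az":0,"claw":1},{"tx":0,"ty":0,"tz":-11,"ax":0,"ay":0,"az":0,"claw":1},{"tx":0,"ty":0,"tz":-13,"ax":0,"ay":0,"az":0,"claw":1},{"tx":0,"ty":0,"tz":-13,"ax":0,"ay":0,"az":0,"claw":1}]}}

```text
t: 6.8
eef_pos: [491.8, 128.1, 38.6]
ee_rot: [-1.777, -1.027, 0.669]
force: [-2.2, 1.6, -0.5]
width: 7.4
```

Now I'll open the gripper, back out along the tool axis, and look.

Call:
{"fn": "play_rows", "kwargs": {"rows": [{"tx":0,"ty":0,"tz":0,"ax":0,"ay":0,"az":0,"claw":0.6},{"tx":0,"ty":0,"tz":0,"ax":0,"ay":0,"az":0,"claw":0.5},{"tx":0,"ty":0,"tz":0,"ax":0,"ay":0,"az":0,"claw":0.5},{"tx":0,"ty":0,"tz":0,"ax":0,"ay":0,"az":0,"claw":0.5},{"tx":-4,"ty":3,"tz":10,"ax":0,"ay":0,"az":0,"claw":0.5},{"tx":-12,"ty":7,"tz":30,"ax":0,"ay":0,"az":0,"claw":0.5},{"tx":-22,"ty":13,"tz":55,"ax":0,"ay":0,"az":0,"claw":0.5},{"tx":-34,"ty":22,"tz":85,"ax":0,"ay":0,"az":0,"claw":0.5},{"tx":-50,"ty":60,"tz":130,"ax":0,"ay":0,"az":0,"claw":0.5},{"tx":-50,"ty":100,"tz":180,"ax":0,"ay":0,"az":0,"claw":0.5},{"tx":-50,"ty":120,"tz":220,"ax":0,"ay":0,"az":0,"claw":0.5},{"tx":-50,"ty":120,"tz":230,"ax":0,"ay":0,"az":0,"claw":0.5}]}}

```text
t: 8.3
eef_pos: [442.5, 250.2, 271.3]
ee_rot: [-1.774, -1.031, 0.663]
force: [-0.8, -0.1, -0.7]
width: 46.4
```

Run:
```python
from bowl import *
from scipy.spatial.transform import Rotation as Ro
from scipy.optimize import least_squares
f=grab('top'); q=rim(f,(262,150,330,260),(50,75)); 
ls=least_squares(lambda x:np.hypot(q[:,0]-x[0],q[:,1]-x[1])-x[2],[553,93,80],loss='soft_l1'); print('bowl',ls.x,len(q),cv2.minEnclosingCircle(np.float32(q[:,:2])),q.min(0),q.max(0))
g=grab('scene'); cv2.imwrite('pics/p1.png',np.hstack([cv2.resize(f['color'][90:250,220:380],(400,400)),cv2.resize(g['color'][100:260,300:460],(400,400))])[:,:,::-1])
# crank plan
n=np.array([-0.549646,0.16684428,0.8185672]);D=np.array([680.8,54,235.25]);yaw=np.radians(-16.88)
ex=np.cross([-np.sin(yaw),np.cos(yaw),0],n); ey=np.cross(n,ex); A=D+51*n
H=A+60*ex; print('axis',A,'handle',H,'ex',ex,'ey',ey)
s=robot.read_state(); R0=Ro.from_rotvec(s['ee_rot']); p0=s['eef_pos']; print(p0,s['width'])
for deg in range(0,360,30):
    a=np.radians(deg); z=np.cos(a)*ex+np.sin(a)*ey; x=np.cross(-n,z)
    dl=(Ro.from_matrix(np.c_[x,-n,z])*R0.inv()).as_rotvec(degrees=True); print(deg,dl.round(1),np.linalg.norm(dl).round())
T=H-n*17; print('T',T,'shift',T-p0,'pre',T+90*n-p0)
```

```text
bowl [553.24641958  93.53333724  78.23668566] 394 ((552.7686767578125, 93.2964096069336), 85.21524047851562) [469.47625086  11.74083391  50.04635587] [624.29022459 173.86621441  71.42020116]
axis [652.768054    62.50905828 276.9969272 ] handle [699.76600793  48.24790595 311.46157357] ex [ 0.78329923 -0.23768587  0.57441077] ey [ 2.90399011e-01  9.56905643e-01 -4.59075472e-05]
[441.97160446 246.74351342 269.0136466 ] 46.46334958626749
0 [  76.5  -33.2 -146.4] 169.0
30 [  63.2  -31.5 -119.4] 139.0
60 [ 49.8 -28.7 -92.6] 109.0
90 [ 36.3 -25.  -65.9] 79.0
120 [ 22.7 -20.7 -39.4] 50.0
150 [  9.2 -15.8 -13.1] 22.0
180 [ -4.5 -10.2  13.2] 17.0
210 [-18.1  -4.1  39.2] 43.0
240 [-31.8   2.6  65.2] 73.0
270 [-45.5   9.9  90.9] 102.0
300 [-59.3  18.1 116.4] 132.0
330 [-73.1  27.2 141.6] 162.0
T [709.10998993  45.41155319 297.54593117] shift [ 267.13838546 -201.33196023   28.53228457] pre [ 217.67024546 -186.31597503  102.20333257]
```

View pics/p1.png

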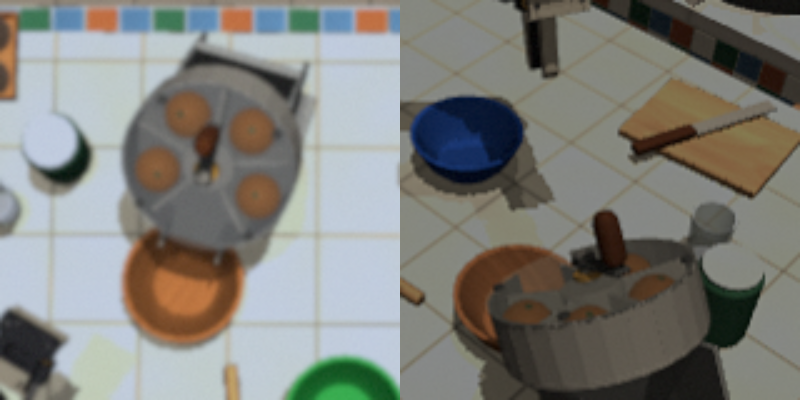

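The bowl stands at (553,93), within about 3 mm of bowl_spot; in picture p1 it is under the chute at left (185,290). All four oranges are in the drum. Next I'll go to a pre-grasp above the crank handle, with the tool along the drum axis and the jaws tangential.

Call:
{"fn": "play_rows", "kwargs": {"rows": [{"tx":10,"ty":-10,"tz":30,"ax":3.6,"ay":-2.5,"az":-6.6,"claw":0.2},{"tx":30,"ty":-30,"tz":70,"ax":7.3,"ay":-5,"az":-13.2,"claw":0},{"tx":55,"ty":-50,"tz":110,"ax":10.9,"ay":-7.5,"az":-19.8,"claw":0},{"tx":80,"ty":-75,"tz":130,"ax":14.5,"ay":-10,"az":-26.4,"claw":0},{"tx":110,"ty":-100,"tz":140,"ax":18.2,"ay":-12.5,"az":-33,"claw":0},{"tx":140,"ty":-125,"tz":140,"ax":21.8,"ay":-15,"az":-39.5,"claw":0},{"tx":170,"ty":-150,"tz":135,"ax":25.4,"ay":-17.5,"az":-46.1,"claw":0},{"tx":195,"ty":-170,"tz":125,"ax":29,"ay":-20,"az":-52.7,"claw":0},{"tx":210,"ty":-182,"tz":112,"ax":32.7,"ay":-22.5,"az":-59.3,"claw":0},{"tx":218,"ty":-187,"tz":102,"ax":36.3,"ay":-25,"az":-65.9,"claw":0},{"tx":218,"ty":-187,"tz":102,"ax":36.3,"ay":-25,"az":-65.9,"claw":0},{"tx":218,"ty":-187,"tz":102,"ax":36.3,"ay":-25,"az":-65.9,"claw":0}]}}

```text
t: 9.9
eef_pos: [659.3, 60.4, 369.7]
ee_rot: [-1.596, -0.257, -0.703]
force: [0.4, 0.0, 0.9]
width: 93.1
```

Run:
```python
from h import *
from scipy.spatial.transform import Rotation as Ro
s=robot.read_state(); Rm=Ro.from_rotvec(s['ee_rot']).as_matrix(); p=s['eef_pos']; print(p,s['qpos'].round(2),Rm.round(3))
n=np.array([-0.5496,0.1668,0.8186]);H=np.array([699.8,48.2,311.5])
T=H-n*17; d=T+90*n-p; print('to pre',d,'to T',T-p,'axis err deg',np.degrees(np.arccos(-Rm[:,1]@n)))
w=grab('wrist'); uv=proj(w,[H+28*n,H,H-27*n,H-n*111+0]); print(uv)
im=w['color'].copy()
for u in uv[:3]: cv2.circle(im,tuple(int(v) for v in u),4,(0,255,0),1)
cv2.imwrite('pics/w1.png',im[:,:,::-1])
```

```text
[659.32836352  60.35023031 369.74561231] [-0.42  0.29  0.2   1.71  0.4   0.65  0.77] [[ 0.785  0.548  0.287]
 [-0.234 -0.166  0.958]
 [ 0.573 -0.82  -0.002]]
to pre [0.35083648 0.02616969 1.51218769] to T [ 49.81483648 -14.98583031 -72.16181231] axis err deg 0.22125042236209988
[[318.8999  223.47786]
 [318.92093 212.36658]
 [318.93735 203.71194]
 [318.97314 184.86865]]
```

View pics/w1.png

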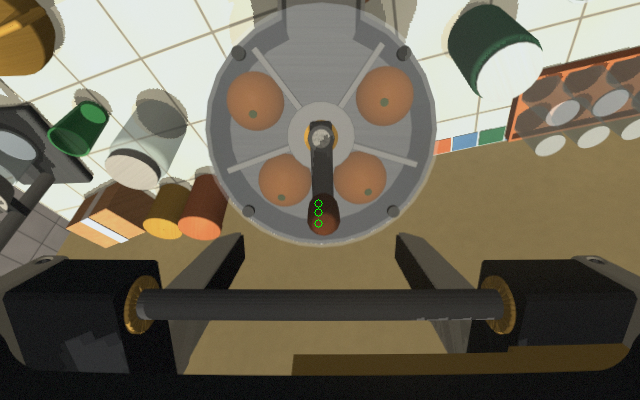

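The wrist view shows the handle's top at about (323,222) and the prediction at (319,223), so it lies about 3 mm to the +tangential side. The shaft is at (320,138). I'll shift 3 mm and descend along the axis, then grip.

Call:
{"fn": "play_rows", "kwargs": {"rows": [{"tx":9,"ty":1,"tz":-12,"ax":0,"ay":0,"az":0,"claw":0},{"tx":19,"ty":-2,"tz":-26,"ax":0,"ay":0,"az":0,"claw":0},{"tx":29,"ty":-5,"tz":-41,"ax":0,"ay":0,"az":0,"claw":0},{"tx":39,"ty":-8,"tz":-56,"ax":0,"ay":0,"az":0,"claw":0},{"tx":47,"ty":-11,"tz":-67,"ax":0,"ay":0,"az":0,"claw":0},{"tx":51,"ty":-12,"tz":-72,"ax":0,"ay":0,"az":0,"claw":0},{"tx":51,"ty":-12,"tz":-72,"ax":0,"ay":0,"az":0,"claw":0.4},{"tx":51,"ty":-12,"tz":-72,"ax":0,"ay":0,"az":0,"claw":0.6},{"tx":51,"ty":-12,"tz":-72,"ax":0,"ay":0,"az":0,"claw":0.8},{"tx":51,"ty":-12,"tz":-72,"ax":0,"ay":0,"az":0,"claw":1},{"tx":51,"ty":-12,"tz":-72,"ax":0,"ay":0,"az":0,"claw":1},{"tx":51,"ty":-12,"tz":-72,"ax":0,"ay":0,"az":0,"claw":1}]}}

```text
t: 11.45
eef_pos: [710.8, 48.7, 298.7]
ee_rot: [-1.594, -0.257, -0.706]
force: [-0.2, -0.2, -0.2]
width: 37.8
```

Call:
{"fn": "play_rows", "kwargs": {"rows": [{"tx":0,"ty":0,"tz":0,"ax":0,"ay":0,"az":0,"claw":1},{"tx":0,"ty":0,"tz":0,"ax":0,"ay":0,"az":0,"claw":1},{"tx":0,"ty":0,"tz":0,"ax":0,"ay":0,"az":0,"claw":1},{"tx":0,"ty":0,"tz":0,"ax":0,"ay":0,"az":0,"claw":1}]}}

```text
t: 11.95
eef_pos: [710.7, 48.2, 298.6]
ee_rot: [-1.595, -0.256, -0.706]
force: [-1.6, -1.7, 0.9]
width: 25.6
```

Run:
```python
from h import *
s=robot.read_state(); print(s['eef_pos'],s['width'],s['force'],s['t'])
n=np.array([-0.549646,0.16684428,0.8185672]);yaw=np.radians(-16.88)
ex=np.cross([-np.sin(yaw),np.cos(yaw),0],n); ey=np.cross(n,ex); A=np.array([652.8,62.5,277.])
q=s['eef_pos']+19*n-A; print('rel',q@ex,q@ey,q@n)
a0=3
for a in range(8,64,5):
    d=60*((np.cos(np.radians(a))-np.cos(np.radians(a0)))*ex+(np.sin(np.radians(a))-np.sin(np.radians(a0)))*ey); print(a,d.round(1))
```

```text
[710.65119047  48.1638746  298.62219592] 25.649687934185568 [-1.63640267 -1.74428698  0.93042392] 11.95
rel 61.14230981347263 3.080616558268093 2.509644414457007
8 [ 1.1  5.1 -0.3]
13 [ 1.9 10.3 -0.8]
18 [ 2.2 15.4 -1.6]
23 [ 2.2 20.5 -2.7]
28 [ 1.8 25.6 -4. ]
33 [ 1.1 30.5 -5.5]
38 [-0.1 35.3 -7.3]
43 [-1.6 40.  -9.2]
48 [ -3.4  44.4 -11.4]
53 [ -5.6  48.5 -13.7]
58 [ -8.2  52.4 -16.2]
63 [-11.   55.9 -18.8]
```

The handle is gripped (width 25.6 mm, low forces). I'll turn the first 30° and check the forces.

Call:
{"fn": "play_rows", "kwargs": {"rows": [{"tx":1.1,"ty":5.1,"tz":-0.3,"ax":0,"ay":0,"az":0,"claw":1},{"tx":1.9,"ty":10.3,"tz":-0.8,"ax":0,"ay":0,"az":0,"claw":1},{"tx":2.2,"ty":15.4,"tz":-1.6,"ax":0,"ay":0,"az":0,"claw":1},{"tx":2.2,"ty":20.5,"tz":-2.7,"ax":0,"ay":0,"az":0,"claw":1},{"tx":1.8,"ty":25.6,"tz":-4,"ax":0,"ay":0,"az":0,"claw":1},{"tx":1.1,"ty":30.5,"tz":-5.5,"ax":0,"ay":0,"az":0,"claw":1},{"tx":1.1,"ty":30.5,"tz":-5.5,"ax":0,"ay":0,"az":0,"claw":1}]}}

```text
t: 12.82
eef_pos: [712.2, 77.3, 293.8]
ee_rot: [-1.597, -0.256, -0.708]
force: [-1.2, -3.9, 1.8]
width: 25.9
```

```bash
cat > look.py <<'E'
from h import *
from scipy.spatial.transform import Rotation as Ro
n=np.array([-0.549646,0.16684428,0.8185672]);yaw=np.radians(-16.88)
ex=np.cross([-np.sin(yaw),np.cos(yaw),0],n); ey=np.cross(n,ex); A=np.array([652.8,62.5,277.])
s=robot.read_state(); q=s['eef_pos']+19*n-A
F=s['force']; print('t',s['t'],'ang',np.degrees(np.arctan2(q@ey,q@ex-1)),'rad',np.hypot(q@ex-1,q@ey),'ax',q@n,'F',F.round(1),'w',s['width'],'axis err',np.degrees(np.arccos(-Ro.from_rotvec(s['ee_rot']).as_matrix()[:,1]@n)))
def blobs(nm,f):
    h=cv2.cvtColor(f['color'],cv2.COLOR_RGB2HSV); 
def near(f):
    # points over the bowl footprint, heights
    vv,uu=np.mgrid[150:260,250:350]; w=np.c_[uu.ravel(),vv.ravel()]; p=cloud(f,w)
    k=(np.hypot(p[:,0]-553,p[:,1]-93)<62)&(p[:,2]<115)&(p[:,2]>0); return w[k],p[k]
f=grab('top'); w,p=near(f); k=p[:,2]>40; print('bowl pts',len(p),'high',k.sum(), p[k].mean(0).round() if k.any() else '',np.percentile(p[:,2],[5,50,95,99]).round())
E
python3 - <<'E'
from look import *
a0=33
for a in range(38,84,5):
    d=60*((np.cos(np.radians(a))-np.cos(np.radians(a0)))*ex+(np.sin(np.radians(a))-np.sin(np.radians(a0)))*ey); print(a,d.round(1))
E
```

```text
t 12.825 ang 31.270456420253158 rad 60.46451036933349 ax 2.549234246723909 F [-1.2 -3.9  1.8] w 25.856575199318385 axis err 0.08199510965479093
bowl pts 704 high 1 [611. 114. 106.] [ 3. 11. 28. 35.]
38 [-1.1  4.8 -1.7]
43 [-2.7  9.4 -3.7]
48 [-4.5 13.8 -5.8]
53 [-6.7 18.  -8.2]
58 [ -9.2  21.8 -10.6]
63 [-12.   25.4 -13.3]
68 [-15.1  28.6 -16. ]
73 [-18.5  31.4 -18.8]
78 [-22.1  33.9 -21.7]
83 [-25.9  35.9 -24.7]
```

Call:
{"fn": "play_rows", "kwargs": {"rows": [{"tx":-1.1,"ty":4.8,"tz":-1.7,"ax":0,"ay":0,"az":0,"claw":1},{"tx":-2.7,"ty":9.4,"tz":-3.7,"ax":0,"ay":0,"az":0,"claw":1},{"tx":-4.5,"ty":13.8,"tz":-5.8,"ax":0,"ay":0,"az":0,"claw":1},{"tx":-6.7,"ty":18,"tz":-8.2,"ax":0,"ay":0,"az":0,"claw":1},{"tx":-9.2,"ty":21.8,"tz":-10.6,"ax":0,"ay":0,"az":0,"claw":1},{"tx":-12,"ty":25.4,"tz":-13.3,"ax":0,"ay":0,"az":0,"claw":1},{"tx":-12,"ty":25.4,"tz":-13.3,"ax":0,"ay":0,"az":0,"claw":1},{"tx":-12,"ty":25.4,"tz":-13.3,"ax":0,"ay":0,"az":0,"claw":1},{"tx":-12,"ty":25.4,"tz":-13.3,"ax":0,"ay":0,"az":0,"claw":1},{"tx":-12,"ty":25.4,"tz":-13.3,"ax":0,"ay":0,"az":0,"claw":1},{"tx":-12,"ty":25.4,"tz":-13.3,"ax":0,"ay":0,"az":0,"claw":1},{"tx":-12,"ty":25.4,"tz":-13.3,"ax":0,"ay":0,"az":0,"claw":1}]}}

```text
t: 14.38
eef_pos: [699.0, 105.8, 279.1]
ee_rot: [-1.594, -0.256, -0.703]
force: [-4.5, -1.2, 5.0]
width: 25.0
```

Run:
```python
from look import *
g=grab('scene')
cv2.imwrite('pics/o1.png',np.hstack([cv2.resize(f['color'][100:250,230:380],(400,400)),cv2.resize(g['color'][120:280,300:460],(400,400))])[:,:,::-1])
```

```text
t 14.375 ang 64.57104035550793 rad 60.68599708408588 ax 2.551443687011865 F [-4.5 -1.2  5. ] w 25.031599845733304 axis err 0.2022030313392891
bowl pts 902 high 199 [580.  83.  59.] [ 4. 15. 65. 70.]
```

View pics/o1.png

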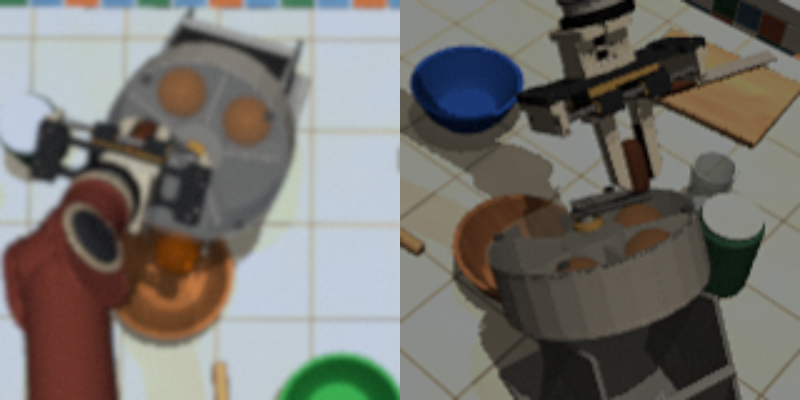

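One orange is in the bowl, at left (180,255) in the picture; the other three are still in the drum. I'll carry on slowly to about 115°.

Run:
```python
from look import *
def tab(a0,L):
    for a in L:
        d=60*((np.cos(np.radians(a))-np.cos(np.radians(a0)))*ex+(np.sin(np.radians(a))-np.sin(np.radians(a0)))*ey); print(a,d.round(1))
tab(63,range(68,119,5)); print(); tab(118,[121,124,127,130,133,136,139,142,145])
```

```text
t 14.475 ang 64.52590931677068 rad 60.70095571221213 ax 2.586667766106496 F [-4.7 -2.2  4.1] w 25.08658265145486 axis err 0.2012606902341417
bowl pts 897 high 207 [577.  79.  58.] [ 4. 16. 64. 69.]
68 [-3.1  3.2 -2.7]
73 [-6.5  6.1 -5.6]
78 [-10.    8.5  -8.5]
83 [-13.8  10.6 -11.4]
88 [-17.8  12.2 -14.4]
93 [-21.9  13.4 -17.5]
98 [-26.1  14.2 -20.4]
103 [-30.5  14.5 -23.4]
108 [-34.8  14.3 -26.3]
113 [-39.2  13.7 -29.1]
118 [-43.5  12.7 -31.8]

121 [-2.6 -0.8 -1.6]
124 [-5.2 -1.8 -3.1]
127 [-7.7 -3.  -4.6]
130 [-10.2  -4.2  -6. ]
133 [-12.6  -5.7  -7.3]
136 [-15.   -7.2  -8.6]
139 [-17.4  -9.   -9.8]
142 [-19.6 -10.8 -11. ]
145 [-21.8 -12.8 -12.1]
```

Call:
{"fn": "play_rows", "kwargs": {"rows": [{"tx":-3.1,"ty":3.2,"tz":-2.7,"ax":0,"ay":0,"az":0,"claw":1},{"tx":-6.5,"ty":6.1,"tz":-5.6,"ax":0,"ay":0,"az":0,"claw":1},{"tx":-10,"ty":8.5,"tz":-8.5,"ax":0,"ay":0,"az":0,"claw":1},{"tx":-13.8,"ty":10.6,"tz":-11.4,"ax":0,"ay":0,"az":0,"claw":1},{"tx":-17.8,"ty":12.2,"tz":-14.4,"ax":0,"ay":0,"az":0,"claw":1},{"tx":-21.9,"ty":13.4,"tz":-17.5,"ax":0,"ay":0,"az":0,"claw":1},{"tx":-26.1,"ty":14.2,"tz":-20.4,"ax":0,"ay":0,"az":0,"claw":1},{"tx":-30.5,"ty":14.5,"tz":-23.4,"ax":0,"ay":0,"az":0,"claw":1},{"tx":-34.8,"ty":14.3,"tz":-26.3,"ax":0,"ay":0,"az":0,"claw":1},{"tx":-39.2,"ty":13.7,"tz":-29.1,"ax":0,"ay":0,"az":0,"claw":1},{"tx":-43.5,"ty":12.7,"tz":-31.8,"ax":0,"ay":0,"az":0,"claw":1},{"tx":-43.5,"ty":12.7,"tz":-31.8,"ax":0,"ay":0,"az":0,"claw":1}]}}

```text
t: 16.02
eef_pos: [656.2, 117.6, 248.0]
ee_rot: [-1.594, -0.257, -0.705]
force: [-0.9, -2.2, 5.8]
width: 25.5
```

```bash
python3 look.py
```

```text
t 16.025 ang 117.6295451602408 rad 60.62777990385657 ax 2.617842009824198 F [-0.9 -2.2  5.8] w 25.53782039134348 axis err 0.12401632806215031
bowl pts 711 high 102 [566.  65.  56.] [ 4. 12. 60. 65.]
```

Call:
{"fn": "play_rows", "kwargs": {"rows": [{"tx":-2.6,"ty":-0.8,"tz":-1.6,"ax":0,"ay":0,"az":0,"claw":1},{"tx":-5.2,"ty":-1.8,"tz":-3.1,"ax":0,"ay":0,"az":0,"claw":1},{"tx":-7.7,"ty":-3,"tz":-4.6,"ax":0,"ay":0,"az":0,"claw":1},{"tx":-10.2,"ty":-4.2,"tz":-6,"ax":0,"ay":0,"az":0,"claw":1},{"tx":-12.6,"ty":-5.7,"tz":-7.3,"ax":0,"ay":0,"az":0,"claw":1},{"tx":-15,"ty":-7.2,"tz":-8.6,"ax":0,"ay":0,"az":0,"claw":1},{"tx":-15,"ty":-7.2,"tz":-8.6,"ax":0,"ay":0,"az":0,"claw":1},{"tx":-15,"ty":-7.2,"tz":-8.6,"ax":0,"ay":0,"az":0,"claw":1},{"tx":-15,"ty":-7.2,"tz":-8.6,"ax":0,"ay":0,"az":0,"claw":1},{"tx":-15,"ty":-7.2,"tz":-8.6,"ax":0,"ay":0,"az":0,"claw":1},{"tx":-15,"ty":-7.2,"tz":-8.6,"ax":0,"ay":0,"az":0,"claw":1},{"tx":-15,"ty":-7.2,"tz":-8.6,"ax":0,"ay":0,"az":0,"claw":1}]}}

```text
t: 17.58
eef_pos: [641.4, 110.6, 239.6]
ee_rot: [-1.594, -0.258, -0.705]
force: [0.9, -3.4, 5.0]
width: 25.2
```

Run:
```python
from look import *
g=grab('scene')
cv2.imwrite('pics/o2.png',np.hstack([cv2.resize(f['color'][100:250,230:380],(400,400)),cv2.resize(g['color'][120:280,300:460],(400,400))])[:,:,::-1])
```

```text
t 17.575 ang 135.07900388164006 rad 60.47387899559274 ax 2.619225593039289 F [ 0.9 -3.4  5. ] w 25.195151715027524 axis err 0.1534482724983731
bowl pts 552 high 252 [536. 106.  57.] [ 6. 31. 66. 71.]
```

View pics/o2.png

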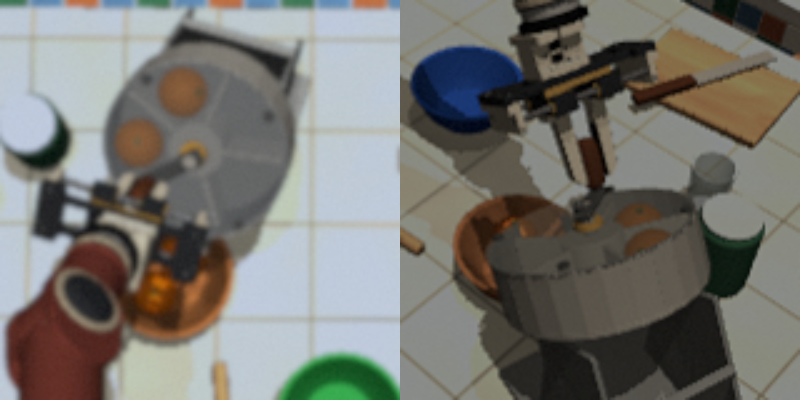

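Two oranges are in the bowl, at left (155,290) and (165,245), and two remain in the drum at (183,92) and (137,142). I'll stop here, release, and back off along the axis.

Call:
{"fn": "play_rows", "kwargs": {"rows": [{"tx":0,"ty":0,"tz":0,"ax":0,"ay":0,"az":0,"claw":0.6},{"tx":0,"ty":0,"tz":0,"ax":0,"ay":0,"az":0,"claw":0.5},{"tx":0,"ty":0,"tz":0,"ax":0,"ay":0,"az":0,"claw":0.4},{"tx":0,"ty":0,"tz":0,"ax":0,"ay":0,"az":0,"claw":0.4},{"tx":-5.5,"ty":1.7,"tz":8.2,"ax":0,"ay":0,"az":0,"claw":0.4},{"tx":-16.5,"ty":5,"tz":24.6,"ax":0,"ay":0,"az":0,"claw":0.4},{"tx":-33,"ty":10,"tz":49,"ax":0,"ay":0,"az":0,"claw":0.4},{"tx":-55,"ty":17,"tz":82,"ax":0,"ay":0,"az":0,"claw":0.4},{"tx":-75,"ty":50,"tz":112,"ax":0,"ay":0,"az":0,"claw":0.4},{"tx":-95,"ty":100,"tz":130,"ax":0,"ay":0,"az":0,"claw":0.4},{"tx":-105,"ty":150,"tz":140,"ax":0,"ay":0,"az":0,"claw":0.4},{"tx":-110,"ty":200,"tz":140,"ax":0,"ay":0,"az":0,"claw":0.4}]}}

```text
t: 19.18
eef_pos: [530.7, 312.0, 381.7]
ee_rot: [-1.591, -0.258, -0.707]
force: [0.3, 0.1, -0.0]
width: 55.7
```

Call:
{"fn": "play_rows", "kwargs": {"rows": [{"tx":0,"ty":40,"tz":0,"ax":0,"ay":0,"az":0,"claw":0.4},{"tx":0,"ty":80,"tz":0,"ax":0,"ay":0,"az":0,"claw":0.4},{"tx":0,"ty":100,"tz":0,"ax":0,"ay":0,"az":0,"claw":0.4},{"tx":0,"ty":100,"tz":0,"ax":0,"ay":0,"az":0,"claw":0.4},{"tx":0,"ty":100,"tz":0,"ax":0,"ay":0,"az":0,"claw":0.4},{"tx":0,"ty":100,"tz":0,"ax":0,"ay":0,"az":0,"claw":0.4},{"tx":0,"ty":100,"tz":0,"ax":0,"ay":0,"az":0,"claw":0.4},{"tx":0,"ty":100,"tz":0,"ax":0,"ay":0,"az":0,"claw":0.4}]}}

```text
t: 20.18
eef_pos: [531.5, 409.6, 379.7]
ee_rot: [-1.594, -0.256, -0.706]
force: [-0.5, -0.4, 0.2]
width: 56.1
```

Run:
```python
from look import *
from bowl import rim
from scipy.optimize import least_squares
from scipy import ndimage
def oranges(f):
    h=cv2.cvtColor(f['color'],cv2.COLOR_RGB2HSV); w,p=near(f); k=p[:,2]>30
    # sphere fit pairs: greedy by kmeans
    q=np.float32(p[k&(np.hypot(p[:,0]-553,p[:,1]-93)<58)&(p[:,2]>45)]); _,l,c=cv2.kmeans(q,2,None,(3,50,.1),5,0)
    for i in(0,1):
        Q=q[l.ravel()==i]; x=least_squares(lambda x:np.linalg.norm(Q-x,axis=1)-30,Q.mean(0)-[0,0,20],loss='soft_l1').x; print('orange',x.round(1),len(Q),'dist',np.hypot(*(x[:2]-[553,93])).round(1))
oranges(f)
for i in range(4): f=robot.grab_frame('top')
oranges(f)
q=rim(f,(262,190,330,260),(50,68)); q=q[np.hypot(q[:,0]-553,q[:,1]-93)>72]
print('bowl',least_squares(lambda x:np.hypot(q[:,0]-x[0],q[:,1]-x[1])-x[2],[553,93,80],loss='soft_l1').x)
g=grab('scene')
cv2.imwrite('pics/e.png',np.hstack([cv2.resize(f['color'][90:250,220:380],(400,400)),cv2.resize(g['color'][120:280,300:460],(400,400))])[:,:,::-1])
```

```text
t 20.175 ang 111.92534871589667 rad 320.0275743482628 ax 227.5969328892326 F [-0.5 -0.4  0.2] w 56.073645069176635 axis err 0.08889138922411269
bowl pts 903 high 427 [552.  94.  58.] [ 5. 31. 67. 71.]
orange [530.2 113.1  37.5] 201 dist 30.4
orange [578.3  76.5  37.9] 198 dist 30.2
orange [578.4  76.1  37.7] 193 dist 30.5
orange [530.2 112.7  37.8] 200 dist 30.1
bowl [552.87678718  93.17429043  78.36801991]
```

View pics/e.png

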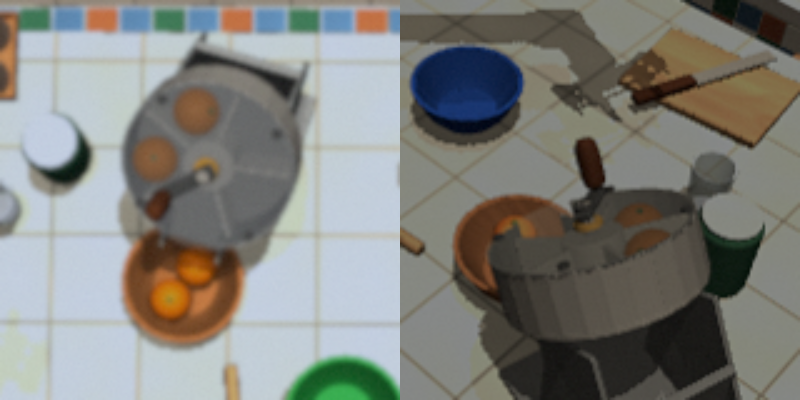

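The last picture shows two oranges at rest in the bowl, at (170,298) and (197,265), and two in the drum, at (195,110) and (155,157). The crank is free and the arm is clear. I'm handing in.

```bash
python3 -c "
from station import robot
print(robot.hand_in())"
```

```text
the job is handed in; nothing more can be done
None
```

I set the wooden bowl under the chute, turned the crank to about 135° at roughly 40°/s at most, and let go once the second orange had dropped. The job is handed in, at about 20 s of the 64 s allowed; no verdict was reported.

Last checks:
- **Bowl:** it stands at (553, 93), about 3 mm from where I worked out bowl_spot to be.
- **Oranges in the bowl:** two, with centres about 30 mm from the bowl's middle and 38 mm up. They moved less than 1 mm between the last pictures.
- **Oranges in the drum:** the other two are still there, and the crank is free.
- **Other things:** the arm is clear. In the last pictures the tin and the glass beside the feeder stand where they were; I did not check the teapot, jar and second glass again.
- **Forces:** readings stayed under about 8 N.

One move call was refused because some keys were missing, and I sent it again in full. The handle lay about 3 mm off the predicted spot, so I corrected for that before gripping it. No final check failed.

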